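# Fish the dropped spacer ring out from behind the ribbon winder's guard

### The arm

A 7-joint arm with a two-finger parallel gripper is mounted at the origin on a cart in front of the work surface, level with it; the furniture and walls round the work are solid. World frame = base frame: x ahead of the robot, y to its left, z up, the work surface at z = 0. Lengths are in m, angles in rad, forces in N, time in s.
With the tool pointing down it reaches from about 0.4 to 0.925 m from the base axis. Payload 4.1 kg.
Tool frame: the origin (TCP) lies at the very end of the fingers, on their centre line; the grasp point (between the pads) lies 19 mm behind it; z points along the fingers, y is the line along which they close (so a half turn about z gives the same grasp; the last joint's range is limited). The gripper opens to 85 mm and grips with 20 to 120 N. Pads are 22 mm wide; open, the fingers measure 114 mm over their backs; the gripper's body (76 mm by 85 mm) begins 54 mm behind the grasp point. The pads swing forward as they close: fully open they stand 13 mm farther back than shut.
Start: joints at [-1.424, 0.398, 0.045, 1.537, -0.019, 1.207, -0.051], TCP at [0.158, 0.631, 0.208] pointing down, gripper open.
Joint ranges: [-2.82, 2.82], [-0.49, 2.23], [-1.37, 1.46], [0, 2.46], [-1.36, 4.5], [0.23, 2], [-2.94, 2.94]. Speed limits (rad/s): [2.57, 2.57, 3.14, 3.14, 3.14, 3.14, 3.14].

### API

Orientations are given as a 3x3 rotation matrix whose columns are the frame's x, y, z axes.
In Python, from plant import manip gives the robot as it stands.
- The arm moves only by the shell command python3 -m handwheel 'ROWS' [OPENING] [FORCE]. ROWS is a JSON object of lists of equal length, an entry for each row: "translation": the shift along the world's x, y, z in units of 300 mm (1.0 is 300 mm), a list of three; "spin": the turn about the world's z in units of 360 degrees (1.0 is 360 degrees). In form: {"translation": [[tx, ty, tz], ...], "spin": [spin, ...]}. A call has 1 to 8 rows; each row is the pose to reach, as a shift and turn from the pose commanded when the call began, turning the shorter way round; what a row does not reach only later rows make up. A row lasts 1/8 s, in which the tool goes at most 62.5 mm and 10.7 degrees, less where a joint would pass 70% of its speed; a pose out of reach is approached as far as the arm can. A call with a number of a shift or a turn outside -1 to 1 is refused whole. A call with a gripper value outside its range is refused whole. OPENING is the finger opening in mm, from 0 to 85.4, set as the call begins (- or left out, the last holds). The fingers move at their own pace and stop on an object; FORCE is the grip in N (left out, the last holds). Time passes only in rows, so rows that repeat a pose let the fingers close. It gives the time, the measured TCP pose, the force, the opening and the grip force at its end, in the units of the state.
- manip.state(): the state, without advancing time (a new reading comes with each control period).
- manip.get_image(name): name is "scene" or "top" or "wrist"; returns a dict with "pixels" (384x512x3 uint8, red, green, blue), "depth" (384x512 float32, m along the optical axis (not along the pixel's ray), 0 where there is no reading), "camera_matrix" (3x3 intrinsics, pixels), "rvec" (rotation vector, rad) and "tvec" (3), from world to camera coordinates, as OpenCV has them. Camera axes: x right, y down, z forward; pixel columns grow to the right and rows downward; lengths in m; the calibration is good to about 2 mm. A picture is of the moment at which its call begins.
- manip.finish_job(): hands the job in; it is judged then, once.
Trained networks look in a picture, given as the dict that the camera call returned (one of the last four; its "shot" number tells which), for a name from the list of things; names that differ only in an ending like _2 or _b are one class to them, and where a whole thing is asked for, a point or a joint stands for the part that bears it (a point fixed in the world has none). Each returns a list of dicts, best first, with "score" (0 to 1); they miss things now and then, are a little off and sometimes report something else, mostly with a low value. They report only what shows in the picture. A call takes as long as a camera call. They do not tell look-alikes from the thing itself.
- manip.spot_in(picture, name): "centre" ([x, y, z] in m, in world coordinates, good to about 4 mm: the middle of the surface that is visible of it).
- manip.cut_out(picture, name): "region" (384x512 bool, what is visible of it).
- manip.pinpoint(picture, name): "centre" ([x, y, z] in m, in world coordinates, good to about 4 mm: a listed point, or the origin of a listed thing).
The state is a dict: "time": time; "joint_pos": joint angles; "qd": joint speeds; "tau": joint torques, N m; "position": TCP position; "tool_rot": TCP orientation; "force": force on the tool from outside, world axes, zero at the start; "moment": the same for the moment, N m; "grip_width": opening from 0.0 (shut) to 1.0 (fully open); "grip_force": force on a finger pad.
Only numpy, scipy, OpenCV 4.12 (cv2) and the standard library are available. Lean on these libraries where they do the work, as an engineer would, in place of code of your own. Each camera call takes 0.05 s, during which the arm holds its last target. There are 200 camera calls.

### The job

The ribbon winder's steel spacer ring has dropped behind its guard: take the hooked rod, set its hook in the ring's hole through the low mouth and draw the ring out onto the open desk, well clear of the machine, never touching it with the fingers. A sprung rail inside bars the way except at one gap left of the ring as you look in, so keep the ring pulled gently against the rail (a few newtons, at most 12) and slide it left until you feel it come through. Then unhook the rod, stand it on the desk outside the mouth, well away from the ring, let go, and leave the other things undisturbed.

Things in the scene. Friction and masses are not known exactly. Their poses are not given: they have to be found in the camera images.
- mouth (a point): Middle of the grey ribbon winder's mouth, at desk height, in the plane of its front. x points level into the machine, y to the left as one looks in, z up. Mouth 170 mm wide (y -90 to +80 mm), open from the desk to 65 mm. Inside 160 mm deep under a fixed guard roof, 95 mm high, sheet metal for the first 52 mm, steel bars behind: reached only through the mouth
- winder: The whole fixed ribbon winder with guard and rail; origin and axes as point mouth. Behind x = 160 mm its motor housing, 130 mm high, carries a gold ribbon spool and spindle (to 230 mm). It does not move
- rail (a point): Point over mid-mouth on the rest line of the aluminium cross rail, at its top, 13 mm over the desk; axes as mouth. The rail, 10 mm thick (mouth x 30 to 40 mm at rest), crosses the inside but for one gap 50 mm wide, its middle between mouth y = -10 and +50 mm: where is not given, feel for it. It yields towards the mouth on springs, 2 mm per newton, for 22 mm (11 N), then stands hard
- ring: Flat steel spacer ring lying on the desk inside the winder, behind the rail and to the right of the gap: outside diameter 44 mm, hole 19 mm, 9 mm thick, about 80 g. Origin: centre of its underside, z up. Starts with its centre 75 to 90 mm inside the mouth and 42 to 55 mm right of the mouth's middle
- rod: Hooked rod, 180 g, standing on block and pin: dark wooden handle block, 60 (x) x 24 (y) x 55 mm high; from its front a 7 mm steel rod along x, its axis 26 mm over the block's underside, ends 200 mm from the block's middle in a 7 mm pin bent straight down to the level of the block's underside. Origin: centre of the block's underside, x towards the hook, z up
- rod_grip (a point): Middle of the rod's handle block, 27.5 mm above its underside; pinch the block here across its 24 mm (y)
- hook_tip (a point): Lower end of the hook pin: 200 mm along x from the rod's origin, at the level of the block's underside (at rest it touches the desk)
- tape_measure: Bystander: yellow tape measure, 66x66x32 mm, origin at its underside
- glitter_tin: Bystander: flat round tin, 62 mm wide, 22 mm high, origin at its underside
- stapler: Bystander: black stapler, 150x36x43 mm, origin at its underside
Not all that is in view belongs to the job. There is more than one size of the ring; the job needs the smaller.

How it is judged:
On the way, in this order (a step that is already met when the one before it is completed fails the run):
1. the hook stands in the ring's hole, behind the rail (horizontal distance between hook_tip and ring below 0.009 m and height (world z) of hook_tip below 0.007 m and x of ring in the frame of mouth above 0.04 m), for 0.2 s.
2. the ring is drawn out with the hook, its centre 40 mm or more outside the mouth (x of ring in the frame of mouth below -0.04 m and horizontal distance between hook_tip and ring below 0.02 m), for 0.1 s.
At the end, for the whole second after the job is handed in: the ring lies flat and still on the desk with its centre 40 to 250 mm outside the mouth's plane; the rod stands still on block and pin on the desk, released, wholly outside the mouth, with its hook tip more than 30 mm from the ring's centre and not touching the ring (x of ring in the frame of mouth between -0.25 and -0.04 m and height (world z) of ring between -0.004 and 0.004 m and angle between each of ring, rod's own z axis and vertical below 0.1 rad and linear speed of each of ring, rod below 0.01 m/s and horizontal distance between hook_tip and ring above 0.03 m and contact force between rod and ring below 0.1 N and height (world z) of rod between -0.004 and 0.005 m and x of hook_tip in the frame of mouth below 0 m).
It fails at once if the ring presses on the winder (rail, guard) with more than 14 N (contact force between ring and winder above 14 N).
It fails at once if the rod presses on the winder with more than 14 N (contact force between rod and winder above 14 N).
It fails at once if the fingers touch the ring (contact force between the fingers and ring above 0.3 N).
It fails at once if a bystander (tape measure, tin, stapler) is shifted by more than 20 mm (distance of any of tape_measure, glitter_tin, stapler from where it was at the start of the episode above 0.02 m).
It also fails if it takes over 53 s, if anything falls off the work surface, if the arm or the gripper's body presses on something with over 40 N, if the wrist force passes 120 N, or if a joint passes its speed limit or range.

## Working session

There is one attempt and no reset: what is moved stays moved. The work goes in short steps, Python scripts to look and compute and a shell command to move; the robot and the scene stay as the last step left them, time stands still between calls to the robot, and variables do not carry over. Pictures are saved under pics/ and viewed, at most 10 in all, crops included, and the job is handed in when it is done.

```bash
ls; mkdir -p pics; cat > h.py <<'E'
from plant import manip
import numpy as np, cv2
def save(p,n): cv2.imwrite(n,p["pixels"][:,:,::-1])
def look(p,names):
    for n in names:
        for f in ("pinpoint","spot_in"):
            try: r=getattr(manip,f)(p,n)
            except Exception as e: print(n,f,e); continue
            print(n,f,[(np.round(d["centre"],4).tolist(),round(d["score"],2)) for d in r[:4]])
def proj(p,X):
    return cv2.projectPoints(np.array(X,float).reshape(-1,3),p["rvec"],p["tvec"],p["camera_matrix"],None)[0].reshape(-1,2)
def cloud(p):
    K=p["camera_matrix"];d=p["depth"];v,u=np.indices(d.shape)
    c=np.stack([(u-K[0,2])/K[0,0]*d,(v-K[1,2])/K[1,1]*d,d],-1)
    R=cv2.Rodrigues(np.array(p["rvec"],float))[0]
    w=(c-np.array(p["tvec"]).ravel())@R
    w[d==0]=np.nan
    return w
E
python3 - <<'E'
from h import *
a=manip.get_image("scene");b=manip.get_image("top")
cv2.imwrite("pics/a.png",np.hstack([a["pixels"],b["pixels"]])[:,:,::-1][:, :])
save(a,"pics/s.png");save(b,"pics/t.png")
for p in(a,b):
    look(p,["mouth","rail","ring","rod","rod_grip","hook_tip"])
s=manip.state();print(s["time"],s["position"],s["force"])
E
```

```text
pics
mouth pinpoint [([0.5084, 0.1845, -0.0017], 0.63)]
mouth spot_in [([0.514, 0.2975, 0.096], 0.9)]
rail pinpoint [([0.5059, 0.2182, 0.0114], 0.58)]
rail spot_in []
ring pinpoint []
ring spot_in []
rod pinpoint [([0.4431, -0.1865, 0.0015], 0.84)]
rod spot_in [([0.4339, -0.1805, 0.0285], 0.56)]
rod_grip pinpoint [([0.45, -0.1852, 0.0296], 0.6)]
rod_grip spot_in [([0.4402, -0.1812, 0.0305], 0.73)]
hook_tip pinpoint [([0.4091, 0.0084, 0.0073], 0.63)]
hook_tip spot_in [([0.4344, -0.1819, 0.0336], 0.84)]
mouth pinpoint []
mouth spot_in [([0.5261, 0.3201, 0.1013], 0.66)]
rail pinpoint [([0.6528, -0.0665, 0.0001], 0.21)]
rail spot_in [([0.5237, 0.322, 0.0979], 0.63)]
ring pinpoint [([0.5175, 0.4935, 0.0017], 0.61)]
ring spot_in [([0.5175, 0.4918, 0.0113], 0.73), ([0.6391, -0.2383, 0.0317], 0.58), ([0.5472, 0.276, 0.0089], 0.46), ([0.6416, 0.0215, 0.0301], 0.18)]
rod pinpoint []
rod spot_in [([0.4445, -0.1576, 0.0531], 0.87)]
rod_grip pinpoint [([0.4454, -0.1871, 0.0242], 0.59), ([0.406, 0.0069, -0.0044], 0.54)]
rod_grip spot_in [([0.4366, -0.1593, 0.0504], 0.75)]
hook_tip pinpoint [([0.4456, -0.1921, 0.0221], 0.6), ([0.4112, 0.0062, -0.0039], 0.59)]
hook_tip spot_in [([0.44, -0.1622, 0.0454], 0.75)]
1.3 [0.15814814 0.63051207 0.20834158] [0.03837009 0.5146113  0.11401874]
```

View pics/s.png

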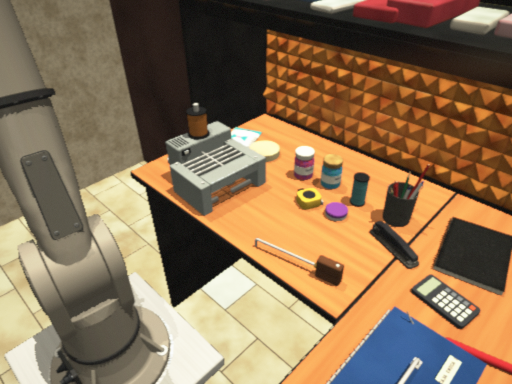

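View pics/t.png

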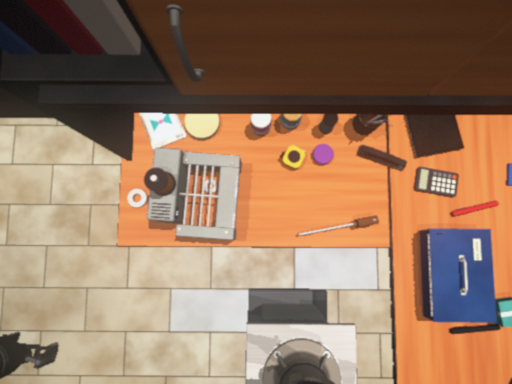

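```bash
python3 - <<'E'
from h import *
b=manip.get_image("top");np.save("t.npy",b,allow_pickle=True)
w=cloud(b);z=w[...,2]
print("desk z",np.nanmedian(z[225:240,150:170]), np.nanmedian(z[180:210,250:290]))
m=(z>0.08)&(z<0.105);m[:, :170]=0;m[:,250:]=0;m[:145]=0;m[245:]=0
n,l,st,_=cv2.connectedComponentsWithStats(m.astype(np.uint8))
k=1+np.argmax(st[1:,4]);P=w[l==k]
print("roof z",np.median(P[:,2]),len(P))
r=cv2.minAreaRect(P[:,:2].astype(np.float32)*1000);print("roof rect",r,cv2.boxPoints(r).round(1).tolist())
# rod: elevated in region
m=(z>0.015)&(z<0.08);m[:205]=0;m[:,:285]=0;m[245:]=0;m[:,385:]=0
P=w[m];h=P[P[:,2]>0.047];print("rod handle",len(h),cv2.minAreaRect(h[:,:2].astype(np.float32)*1000))
q=P[(P[:,2]<0.045)];i=np.argmax(q[:,1]);print("rod pts",len(q),q[q[:,1]>q[:,1].max()-0.006].mean(0),q[:,1].max())
# ring region
m=(z<0.02);m[:165]=0;m[205:]=0;m[:,:196]=0;m[:,225:]=0
c=b["pixels"][145:245,140:245];c=cv2.resize(c,None,fx=5.5,fy=5.5,interpolation=cv2.INTER_CUBIC)
cv2.imwrite("pics/c.png",c[:,:,::-1])
E
```

```text
desk z -6.9256371767219e-05 0.0001770421191357917
roof z 0.09450053533978084 3229
roof rect ((517.0484619140625, 267.4961242675781), (161.57176208496094, 237.73880004882812), 86.28925323486328) [[393.20001220703125, 194.60000610351562], [630.4000244140625, 179.1999969482422], [640.9000244140625, 340.3999938964844], [403.70001220703125, 355.79998779296875]]
rod handle 176 ((448.965087890625, -185.88192749023438), (23.960247039794922, 58.65658950805664), 10.447867393493652)
rod pts 161 [0.41002282 0.00866521 0.02481386] 0.012055611680741977
```

View pics/c.png

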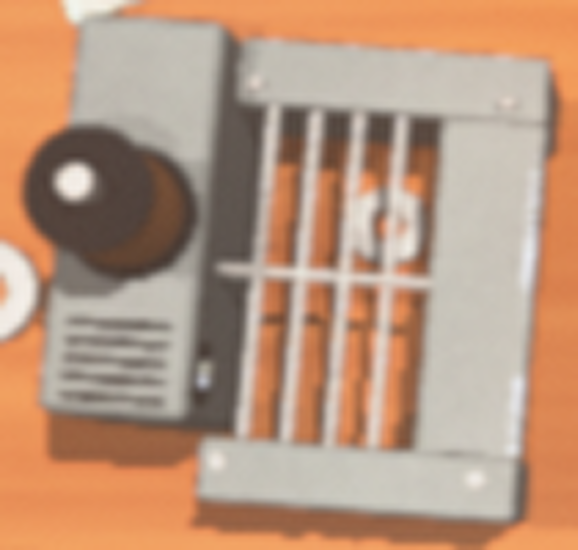

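```bash
cat >> h.py <<'E'
M=np.array([.5068,.1872]);ex=np.array([.065,.998]);ey=np.array([-.998,.065])
def tom(p): d=np.array(p)[:2]-M; return np.array([d@ex,d@ey])*1000
def tow(x,y): return M+(x*ex+y*ey)/1000
def ray(p,u,v,z):
    K=p["camera_matrix"];R=cv2.Rodrigues(np.array(p["rvec"],float))[0];t=np.array(p["tvec"],float).ravel()
    d=R.T@np.linalg.inv(K)@[u,v,1];c=-R.T@t
    return c+d*(z-c[2])/d[2]
E
python3 - <<'E'
from h import *
b=np.load("t.npy",allow_pickle=True).item()
w=ray(b,140+390/5.5-.5,145+222/5.5-.5,.009);print(w,tom(w))
# template: bright low-saturation pixels near, ring mask
best=[]
hsv=cv2.cvtColor(b["pixels"],cv2.COLOR_RGB2HSV)
g=(hsv[...,1]<90).astype(float)
W=cloud(b);lo=(W[...,2]<.03)
a=np.linspace(0,2*np.pi,60)
for x in range(65,100):
  for y in range(-65,-25):
    c=tow(x,y)
    def S(r):
        q=np.c_[c[0]+r*np.cos(a),c[1]+r*np.sin(a),0*a+.009]
        u=np.rint(proj(b,q)).astype(int);k=lo[u[:,1],u[:,0]]
        return g[u[:,1],u[:,0]][k].mean() if k.sum()>8 else 0
    best.append((S(.012)+S(.016)+S(.020)-S(.024)-S(.027)-S(.005),x,y))
best.sort(reverse=True);print(best[:8])
print(np.mean([q[1:] for q in best[:8]],axis=0))
s=manip.state();print(s["tool_rot"].round(3),s["time"])
E
```

```text
[0.55601746 0.27091424 0.009     ] [ 86.74594922 -43.67759737]
[(np.float64(2.202493256542976), 89, -42), (np.float64(2.1886909951426086), 88, -41), (np.float64(2.1820756829377523), 89, -41), (np.float64(2.148583538461803), 88, -42), (np.float64(2.108855480796187), 88, -40), (np.float64(2.1025586842924304), 86, -41), (np.float64(2.0861059630369962), 90, -41), (np.float64(2.0734848484848487), 87, -41)]
[ 88.125 -41.125]
[[-0.97   0.243  0.   ]
 [ 0.243  0.97   0.   ]
 [-0.     0.    -1.   ]] 1.35
```

```bash
python3 -m handwheel '{"translation": [[0.08,-0.12,0.15],[0.2,-0.25,0.3],[0.35,-0.4,0.3],[0.5,-0.6,0.3],[0.6,-0.75,0.3],[0.7,-0.9,0.3],[0.75,-1,0.3],[0.77,-1,0.3]], "spin": [-0.025,-0.05,-0.075,-0.1,-0.125,-0.15,-0.18,-0.18]}' 85
```

```text
time: 2.35
position: [0.391, 0.3273, 0.299]
tool_rot: [[-0.187, 0.982, 0.001], [0.982, 0.187, 0.001], [0.0, 0.001, -1.0]]
force: [-1.1, 0.3, 0.3]
grip_width: 0.995
grip_force: 0.0
```

```bash
python3 -m handwheel '{"translation": [[0.05,-0.2,0],[0.1,-0.4,0],[0.15,-0.6,-0.05],[0.2,-0.8,-0.15],[0.2,-1,-0.3]], "spin": [0,0,0,0,0]}' && python3 -m handwheel '{"translation": [[0,-0.2,-0.1],[0,-0.4,-0.2],[0,-0.6,-0.3],[0,-0.7,-0.35],[0,-0.72,-0.35],[0,-0.72,-0.35]], "spin": [0,0,0,0,0,0]}' && python3 - <<'E'
from h import *
p=manip.get_image("wrist");save(p,"pics/w.png")
s=manip.state();print(s["position"],s["time"])
look(p,["rod","rod_grip"])
w=cloud(p);z=w[...,2];h=w[(z>.045)&(z<.062)]
print(len(h),cv2.minAreaRect(h[:,:2].astype(np.float32)*1000))
E
```

```text
time: 2.98
position: [0.4505, 0.0458, 0.2201]
tool_rot: [[-0.195, 0.981, 0.004], [0.981, 0.195, 0.001], [0.0, 0.004, -1.0]]
force: [1.4, 0.1, -0.6]
grip_width: 0.997
grip_force: 0.0
time: 3.72
position: [0.4496, -0.1687, 0.115]
tool_rot: [[-0.194, 0.981, 0.0], [0.981, 0.194, 0.0], [0.0, 0.001, -1.0]]
force: [0.3, -0.1, -0.3]
grip_width: 0.998
grip_force: 0.0
[ 0.44991217 -0.16797355  0.11521001] 3.775
rod pinpoint [([0.4482, -0.1884, 0.0009], 0.67)]
rod spot_in [([0.4414, -0.1605, 0.0485], 0.85)]
rod_grip pinpoint [([0.4471, -0.1908, 0.0325], 0.61)]
rod_grip spot_in [([0.4391, -0.1625, 0.0475], 0.93), ([0.6495, -0.2134, 0.0286], 0.37)]
2009 ((453.4256591796875, -235.48733520507812), (525.6126098632812, 153.4261016845703), 18.179866790771484)
```

View pics/w.png

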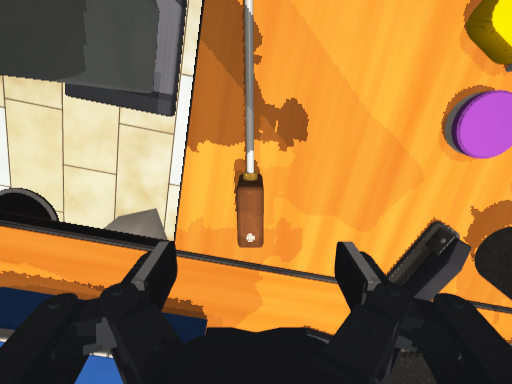

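```bash
python3 - <<'E'
from h import *
p=manip.get_image("wrist")
w=cloud(p);z=w[...,2];m=np.zeros(z.shape,bool);m[150:252,225:275]=1
h=w[m&(z>.046)&(z<.065)]
print(len(h),np.median(h[:,2]),cv2.minAreaRect(h[:,:2].astype(np.float32)*1000))
m[:]=0;m[5:150,235:262]=1;q=w[m&(z>.018)&(z<.04)];v=cv2.fitLine(q[:,:2].astype(np.float32),cv2.DIST_HUBER,0,.01,.01).ravel();print(v,np.degrees(np.arctan2(v[1],v[0])))
s=manip.state();print(s["position"])
E
```

```text
1641 0.05342266241534492 ((449.35205078125, -188.0253143310547), (24.02283477783203, 59.53032684326172), 11.455243110656738)
[ 0.19766587 -0.98026943  0.42595223 -0.07116816] -78.599495
[ 0.44944574 -0.16829858  0.11524833]
```

```bash
python3 -m handwheel '{"translation": [[0,-0.065,-0.1],[0,-0.065,-0.22],[0,-0.065,-0.31],[0,-0.065,-0.348],[0,-0.065,-0.348]], "spin": [0,0,0,0,0]}' && python3 -m handwheel '{"translation": [[0,0,0],[0,0,0],[0,0,0],[0,0,0],[0,0,0],[0,0,0]], "spin": [0,0,0,0,0,0]}' 0 110
```

```text
time: 4.65
position: [0.4488, -0.1889, 0.0104]
tool_rot: [[-0.193, 0.981, -0.0], [0.981, 0.193, 0.0], [0.0, -0.0, -1.0]]
force: [-0.6, -0.9, -0.3]
grip_width: 0.996
grip_force: 0.0
time: 5.4
position: [0.4492, -0.1892, 0.0113]
tool_rot: [[-0.193, 0.981, 0.001], [0.981, 0.193, 0.001], [0.0, 0.001, -1.0]]
force: [-2.2, 0.7, 7.3]
grip_width: 0.256
grip_force: 108.1
```

```bash
python3 -m handwheel '{"translation": [[0,0,0.05],[0.04,0.05,0.08],[0.12,0.15,0.08],[0.2,0.3,0.08],[0.28,0.42,0.08],[0.28,0.447,0.08],[0.28,0.447,0.08]], "spin": [0,-0.01,-0.02,-0.035,-0.042,-0.042,-0.042]}' && python3 - <<'E'
from h import *
p=manip.get_image("top");np.save("t2.npy",p,allow_pickle=True)
w=cloud(p);z=w[...,2]
s=manip.state();T=s["position"];R=s["tool_rot"];print(T,tom(T),np.degrees(np.arctan2(R[1,1],R[0,1])),s["force"],s["time"])
# rod pixels
m=(z>.035)&(z<.065)&(abs(w[...,0]-T[0])<.04)&(w[...,1]>T[1]+.05)&(w[...,1]<T[1]+.25)
q=w[m];print(len(q));v=cv2.fitLine(q[:,:2].astype(np.float32),cv2.DIST_HUBER,0,.01,.01).ravel();print(v,np.degrees(np.arctan2(v[1],v[0])))
e=q[q[:,1]>q[:,1].max()-.008];print("tip",q[:,1].max(),e.mean(0),tom(e.mean(0)), "z near",np.median(q[q[:,1]<q[:,1].min()+.05,2]))
print("pred tip",T[:2]+.2*np.array([-R[1,1],R[0,1]]) ,T[:2]+.2*R[:2,0])
c=p["pixels"][150:250,180:310];cv2.imwrite("pics/d.png",cv2.resize(c,None,fx=6,fy=6,interpolation=cv2.INTER_CUBIC)[:,:,::-1])
E
```

```text
time: 6.28
position: [0.5323, -0.0547, 0.0346]
tool_rot: [[0.068, 0.998, -0.001], [0.998, -0.068, -0.0], [-0.0, -0.0, -1.0]]
force: [-0.3, -0.6, -1.2]
grip_width: 0.254
grip_force: 108.2
[ 0.53200171 -0.05585549  0.03469476] [-240.9312628   -40.94991444] -4.023866262506496 [-0.08078348  0.40750505 -1.7044728 ] 6.325
133
[0.06418244 0.99793816 0.5419035  0.09361356] 86.32008
tip 0.18682006546742014 [0.52527788 0.18682007 0.06312274] [  0.82188764 -18.46562159] z near 0.05200843129612441
pred tip [0.54603611 0.14365149] [0.54603607 0.14365146]
```

View pics/d.png

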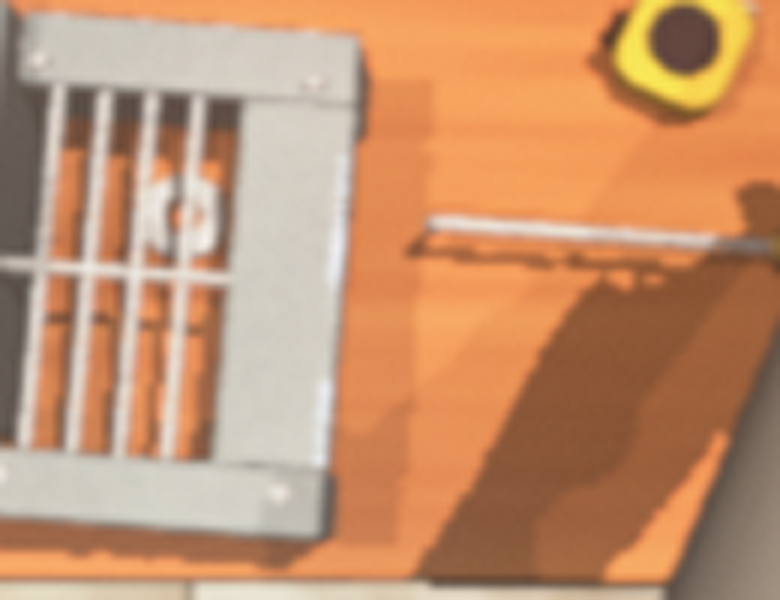

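```bash
python3 - <<'E'
from h import *
p=np.load("t2.npy",allow_pickle=True).item()
r=ray(p,180+182/6-.5,150+216/6-.5,.009); t=ray(p,180+428/6-.5,150+222/6-.5,.05)
print(r,tom(r),t,tom(t))
g=cv2.cvtColor(p["pixels"],cv2.COLOR_RGB2GRAY)
print(g[178:195,202:220]);
S=p["pixels"].astype(int);print((S[...,2])[178:195,202:220])
E
```

```text
[0.5540749  0.27260723 0.009     ] [ 88.3092856  -41.62888099] [0.54604568 0.14778825 0.05      ] [-36.78195689 -41.72894799]
[[154 210 218 197 174 166 146 127 163 214 211 181 168 169 151 120 115 150]
 [157 211 213 191 184 185 165 137 169 220 218 191 180 172 149 120 117 155]
 [153 206 209 201 211 214 186 148 175 224 226 216 207 182 143 116 118 158]
 [158 212 217 220 229 227 195 151 176 223 226 223 225 201 151 113 120 167]
 [167 219 223 224 231 226 188 146 171 216 220 221 227 200 143 105 118 171]
 [165 218 222 225 228 205 151 125 166 209 208 215 225 197 140 105 122 174]
 [168 217 224 228 228 184 124 126 185 214 198 201 219 194 141 106 125 175]
 [180 221 225 227 225 176 121 149 201 218 192 184 208 192 143 108 124 175]
 [185 220 218 222 224 177 126 157 207 215 191 192 216 198 146 109 126 177]
 [189 217 212 215 219 180 125 150 203 212 198 211 228 205 146 110 132 180]
 [190 217 211 211 215 186 134 151 206 218 214 226 233 207 143 109 138 183]
 [196 217 205 204 214 190 147 167 217 223 222 231 236 201 130 105 146 187]
 [198 208 178 181 204 188 148 171 221 223 223 233 234 190 119 104 148 189]
[... 877 characters left out ...]
193 180 133  92 102 160]
 [172 208 207 212 214 163  92 105 177 196 161 163 199 186 136  93 105 162]
 [175 205 200 203 208 167  98 108 179 196 172 188 216 193 135  93 111 166]
 [177 205 199 198 203 174 116 126 190 207 198 214 225 196 132  91 117 169]
 [186 207 192 192 202 179 135 154 207 215 212 224 228 189 117  85 127 173]
 [188 195 160 166 192 178 139 161 211 214 214 226 227 178 103  80 130 176]
 [185 183 130 123 158 153 127 158 210 208 203 210 191 137  79  79 135 179]
 [192 182 119  89 105 107 103 152 205 195 164 148 125  90  64  86 149 187]
 [197 181 119  84  81  75  86 142 195 177 124  97  81  68  61  90 155 191]
 [206 189 153 139 134 126 129 162 196 178 137 120 106  92  87 106 160 191]]
```

```bash
python3 -m handwheel '{"translation": [[0.01,0.14,0],[0.018,0.28,0],[0.026,0.4,0],[0.028,0.43,0],[0.028,0.43,0],[0.028,0.43,-0.03],[0.028,0.43,-0.055],[0.028,0.43,-0.055]], "spin": [0,0,0,0,0,0,0,0]}'; python3 - <<'E'
from h import *
s=manip.state();T=s["position"];R=s["tool_rot"];print(tom(T[:2]+.2*R[:2,0]),T[2],s["force"],s["moment"],s["time"])
E
```

```text
time: 7.32
position: [0.5403, 0.0729, 0.017]
tool_rot: [[0.071, 0.997, -0.002], [0.997, -0.071, -0.001], [-0.001, -0.002, -1.0]]
force: [0.2, 0.2, -1.3]
grip_width: 0.253
grip_force: 108.1
[ 88.10088841 -42.08420575] 0.017005178228369673 [ 0.24494249  0.16028016 -1.30426922] [-0.04124802 -0.00159878 -0.00269013] 7.325
```

```bash
python3 -m handwheel '{"translation": [[0,0,-0.008],[0,0,-0.015],[0,0,-0.015],[0,0,-0.015]], "spin": [0,0,0,0]}'; python3 - <<'E'
from h import *
s=manip.state();T=s["position"];R=s["tool_rot"];print(tom(T[:2]+.2*R[:2,0]),T[2],s["force"],s["moment"],s["time"])
p=manip.get_image("top");c=p["pixels"][160:230,180:290];cv2.imwrite("pics/e.png",cv2.resize(c,None,fx=7,fy=7,interpolation=cv2.INTER_CUBIC)[:,:,::-1])
E
```

```text
time: 7.82
position: [0.5412, 0.074, 0.0135]
tool_rot: [[0.07, 0.998, 0.0], [0.998, -0.07, -0.0], [0.0, 0.0, -1.0]]
force: [1.1, 0.3, -1.8]
grip_width: 0.25
grip_force: 108.1
[ 89.29745628 -42.63975219] 0.013514733243850587 [ 1.11271319  0.30231053 -1.76477653] [-0.0053532   0.00113995  0.03236288] 7.825
```

View pics/e.png

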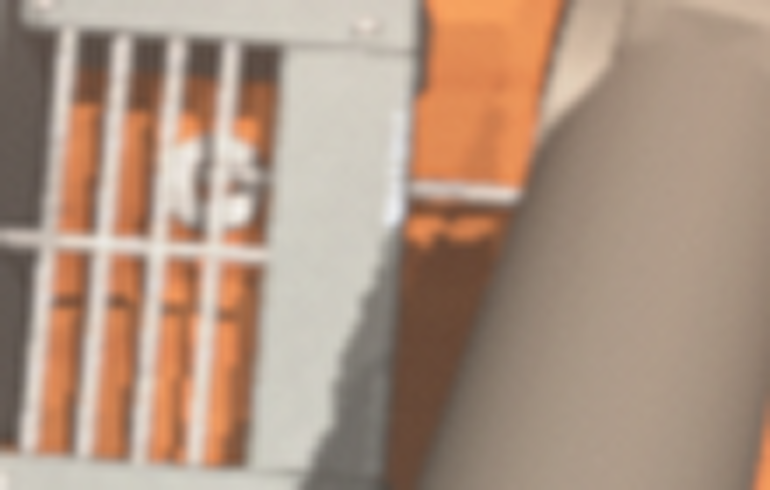

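```bash
cat > st.py <<'E'
from h import *
s=manip.state();T=s["position"];R=s["tool_rot"];F=s["force"]
print("pin",tom(T[:2]+.2*R[:2,0]).round(1),"grip",tom(T).round(1),"z",T[2].round(4),"F mouth",(F[:2]@ex).round(1),(F[:2]@ey).round(1),F[2].round(1),"Mz",s["moment"].round(2),s["time"])
E
python3 -m handwheel '{"translation": [[-0.002,-0.03,0],[-0.004,-0.06,0],[-0.006,-0.09,0],[-0.007,-0.107,0],[-0.007,-0.107,0]], "spin": [0,0,0,0,0]}' >/dev/null; python3 st.py; python3 -m handwheel '{"translation": [[-0.001,-0.01,0],[-0.001,-0.02,0],[-0.001,-0.02,0]], "spin": [0,0,0]}'>/dev/null; python3 st.py
```

```text
pin [ 56.2 -42.8] grip [-143.8  -41.7] z 0.0135 F mouth -0.6 -0.1 -2.1 Mz [-0.05  0.03 -0.02] 8.5
pin [ 51.1 -42.7] grip [-148.9  -41.7] z 0.0134 F mouth 1.1 -0.7 -2.6 Mz [ 0.16 -0.06 -0.02] 8.875
```

```bash
python3 -m handwheel '{"translation": [[-0.001,-0.008,0],[-0.001,-0.016,0],[-0.001,-0.016,0],[-0.001,-0.016,0]], "spin": [0,0,0,0]}'>/dev/null; python3 st.py
```

```text
pin [ 46.7 -42.9] grip [-153.3  -42. ] z 0.0135 F mouth 3.0 -0.1 -1.9 Mz [ 0.55 -0.33 -0.18] 9.375
```

```bash
python3 -m handwheel '{"translation": [[-0.015,0.001,0],[-0.03,0.002,0],[-0.045,0.003,0],[-0.06,0.004,0],[-0.075,0.005,0],[-0.075,0.005,0]], "spin": [0,0,0,0,0,0]}'>/dev/null; python3 st.py;  python3 -m handwheel '{"translation": [[-0.012,0.001,0],[-0.025,0.002,0],[-0.025,0.002,0]], "spin": [0,0,0]}'>/dev/null; python3 st.py
```

```text
pin [ 46.3 -18.6] grip [-153.7  -17.9] z 0.0132 F mouth 3.7 0.4 -1.0 Mz [0.83 0.04 0.07] 10.125
pin [ 46.3 -11.9] grip [-153.7  -11. ] z 0.0134 F mouth 3.2 -0.9 -2.9 Mz [ 0.81 -0.22 -0.09] 10.5
```

```bash
cat >> st.py <<'E'
import sys
if F[:2]@ex<2 or abs(F[:2]@ey)>3: print("STOP");sys.exit(1)
E
L(){ :; }
python3 -m handwheel '{"translation": [[-0.007,0.0005,0],[-0.013,0.001,0],[-0.013,0.001,0]], "spin": [0,0,0]}'>/dev/null; python3 st.py || exit
python3 -m handwheel '{"translation": [[-0.007,0.0005,0],[-0.013,0.001,0],[-0.013,0.001,0]], "spin": [0,0,0]}'>/dev/null; python3 st.py || exit
python3 -m handwheel '{"translation": [[-0.007,0.0005,0],[-0.013,0.001,0],[-0.013,0.001,0]], "spin": [0,0,0]}'>/dev/null; python3 st.py || exit
python3 -m handwheel '{"translation": [[-0.007,0.0005,0],[-0.013,0.001,0],[-0.013,0.001,0]], "spin": [0,0,0]}'>/dev/null; python3 st.py || exit
```

```text
pin [46.4 -7.8] grip [-153.7   -7. ] z 0.0133 F mouth 3.2 -0.2 -1.7 Mz [ 0.78 -0.07  0.02] 10.875
pin [46.2 -4. ] grip [-153.8   -3.1] z 0.0133 F mouth 2.4 0.2 -0.7 Mz [0.57 0.06 0.15] 11.25
pin [46.  -0.6] grip [-154.     0.4] z 0.0134 F mouth 1.3 0.9 -1.6 Mz [0.22 0.06 0.07] 11.625
STOP
```

```bash

python3 -m handwheel '{"translation": [[-0.007,-0.004,0],[-0.013,-0.009,0],[-0.013,-0.009,0]], "spin": [0,0,0]}'>/dev/null; python3 st.py
python3 -m handwheel '{"translation": [[-0.007,0,0],[-0.013,0.001,0],[-0.013,0.001,0]], "spin": [0,0,0]}'>/dev/null; python3 st.py
```

```text
pin [43.  3.] grip [-157.    4.] z 0.0134 F mouth -0.2 0.5 -1.5 Mz [ 0.11 -0.01  0.02] 12.0
STOP
pin [43.5  7. ] grip [-156.5    7.9] z 0.0134 F mouth -0.2 0.8 -2.3 Mz [-0.02 -0.03 -0.01] 12.375
STOP
```

```bash
sed -i 's/^if F.*/if abs(F[:2]@ex)>2.2 or abs(F[:2]@ey)>2.2: print("STOP");sys.exit(1)/;s/^if abs/if abs/' st.py
python3 -m handwheel '{"translation": [[0,-0.007,0],[-0.001,-0.013,0],[-0.001,-0.013,0]], "spin": [0,0,0]}'>/dev/null; python3 st.py || exit
python3 -m handwheel '{"translation": [[0,-0.007,0],[-0.001,-0.013,0],[-0.001,-0.013,0]], "spin": [0,0,0]}'>/dev/null; python3 st.py || exit
python3 -m handwheel '{"translation": [[0,-0.007,0],[-0.001,-0.013,0],[-0.001,-0.013,0]], "spin": [0,0,0]}'>/dev/null; python3 st.py || exit
python3 -m handwheel '{"translation": [[0,-0.007,0],[-0.001,-0.013,0],[-0.001,-0.013,0]], "spin": [0,0,0]}'>/dev/null; python3 st.py || exit
```

```text
pin [39.5  6.7] grip [-160.5    7.8] z 0.0134 F mouth -0.2 0.2 -1.8 Mz [0.02 0.02 0.04] 12.75
pin [35.5  6.8] grip [-164.5    7.8] z 0.0135 F mouth -0.6 -0.4 -1.7 Mz [-0.04  0.03  0.07] 13.125
pin [31.6  6.9] grip [-168.5    7.9] z 0.0134 F mouth -0.4 -0.1 -1.9 Mz [-0.02 -0.01 -0.01] 13.5
pin [27.6  6.9] grip [-172.4    7.9] z 0.0134 F mouth 0.7 -0.2 -1.2 Mz [0.02 0.06 0.05] 13.875
```

```bash

python3 -m handwheel '{"translation": [[0,-0.013,0],[-0.001,-0.027,0],[-0.001,-0.027,0]], "spin": [0,0,0]}'>/dev/null; python3 st.py || exit
python3 -m handwheel '{"translation": [[0,-0.013,0],[-0.001,-0.027,0],[-0.001,-0.027,0]], "spin": [0,0,0]}'>/dev/null; python3 st.py || exit
python3 -m handwheel '{"translation": [[0,-0.02,0],[-0.002,-0.04,0],[-0.002,-0.04,0]], "spin": [0,0,0]}'>/dev/null; python3 st.py || exit
python3 -m handwheel '{"translation": [[-0.001,-0.03,0],[-0.003,-0.06,0],[-0.005,-0.09,0],[-0.007,-0.12,0],[-0.007,-0.12,0]], "spin": [0,0,0,0,0]}'>/dev/null; python3 st.py
python3 - <<'E'
from h import *
p=manip.get_image("top");look(p,["ring"]);a=manip.get_image("scene");look(a,["ring"])
c=p["pixels"][150:250,160:310];cv2.imwrite("pics/f.png",cv2.resize(c,None,fx=5,fy=5,interpolation=cv2.INTER_CUBIC)[:,:,::-1])
E
```

```text
pin [19.1  6.5] grip [-180.9    7.6] z 0.0135 F mouth -0.0 0.7 -1.5 Mz [ 0.02 -0.03  0.01] 14.25
pin [11.1  6.3] grip [-188.9    7.4] z 0.0135 F mouth -0.2 -0.6 -0.6 Mz [ 0.01  0.03 -0.01] 14.625
pin [-1.2  6.1] grip [-201.2    7.3] z 0.0135 F mouth 0.6 -0.5 -1.6 Mz [-0.01 -0.04 -0.02] 15.0
pin [-37.6   5.7] grip [-237.6    7.1] z 0.0135 F mouth -0.7 -0.2 -1.4 Mz [-0.07  0.06 -0.02] 15.625
ring pinpoint [([0.496, 0.1494, -0.0044], 0.69), ([0.4931, 0.1572, -0.0013], 0.68), ([0.5181, 0.4903, -0.0002], 0.6)]
ring spot_in [([0.5179, 0.4911, 0.0111], 0.53), ([0.4908, 0.1602, 0.0058], 0.42)]
ring pinpoint [([0.4992, 0.1542, -0.0027], 0.49)]
ring spot_in []
```

View pics/f.png

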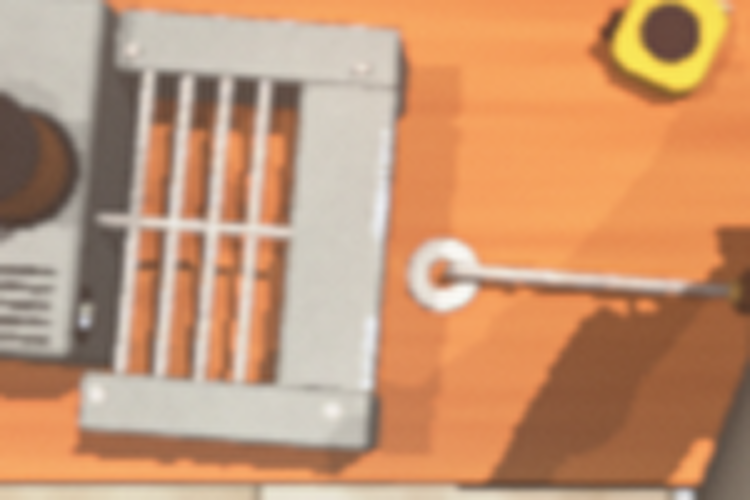

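```bash

python3 -m handwheel '{"translation": [[-0.003,-0.05,0],[-0.006,-0.1,0],[-0.01,-0.15,0],[-0.014,-0.21,0],[-0.014,-0.21,0],[-0.013,-0.19,0],[-0.013,-0.19,0]], "spin": [0,0,0,0,0,0,0]}'>/dev/null; python3 st.py
python3 -m handwheel '{"translation": [[0,0,0.02],[0,0,0.05],[0,0,0.09],[0,0,0.09],[-0.01,-0.1,0.09],[-0.02,-0.25,0.09],[-0.02,-0.28,0.09],[-0.02,-0.28,0.09]], "spin": [0,0,0,0,0,0,0,0]}'>/dev/null; python3 st.py
python3 - <<'E'
from h import *
p=manip.get_image("top");look(p,["ring"])
E
```

```text
pin [-92.    6.6] grip [-292.     7.1] z 0.0133 F mouth 0.4 -0.5 -1.9 Mz [-0.04  0.03 -0.03] 16.8
pin [-178.     6.6] grip [-378.     7.9] z 0.0404 F mouth 0.6 0.2 -2.1 Mz [ 0.02  0.03 -0.04] 17.8
ring pinpoint [([0.4905, 0.0898, -0.0006], 0.67), ([0.5207, 0.4918, 0.0004], 0.55)]
ring spot_in [([0.5173, 0.4914, 0.0111], 0.51)]
```

```bash

python3 -m handwheel '{"translation": [[0,0,-0.04],[0,0,-0.08],[0,0,-0.093],[0,0,-0.097],[0,0,-0.097]], "spin": [0,0,0,0,0]}'>/dev/null; python3 st.py
```

```text
pin [-177.3    7.3] grip [-377.3    8.2] z 0.0113 F mouth 1.1 1.9 3.9 Mz [0.3  0.46 0.03] 18.575
```

Contact with the desk; release and rise.

```bash

python3 -m handwheel '{"translation": [[0,0,0],[0,0,0],[0,0,0],[0,0,0],[0,0,0]], "spin": [0,0,0,0,0]}' 85 >/dev/null
python3 -m handwheel '{"translation": [[0,0,0.03],[0,0,0.1],[0,0,0.2],[0,0,0.35],[0,0,0.5],[0,0,0.5],[0,0,0.5]], "spin": [0,0,0,0,0,0,0]}'; python3 - <<'E'
from h import *
p=manip.get_image("wrist");save(p,"pics/g.png");look(p,["ring","rod","hook_tip"])
w=cloud(p);z=w[...,2]
T=manip.state()["position"]
m=(z>.045)&(z<.065)&(abs(w[...,0]-T[0])<.03)&(abs(w[...,1]-T[1])<.05);print("block top",m.sum(),np.median(z[m]))
E
```

```text
time: 20.08
position: [0.4742, -0.1887, 0.1612]
tool_rot: [[0.07, 0.998, -0.0], [0.998, -0.07, 0.001], [0.001, -0.0, -1.0]]
force: [-0.5, 0.7, 0.1]
grip_width: 0.996
grip_force: 0.0
ring pinpoint []
ring spot_in []
rod pinpoint [([0.4747, -0.1889, 0.0028], 0.59)]
rod spot_in [([0.478, -0.1606, 0.0532], 0.58)]
hook_tip pinpoint []
hook_tip spot_in [([0.4787, -0.1585, 0.0488], 0.81)]
block top 1267 0.0534665193805833
```

View pics/g.png

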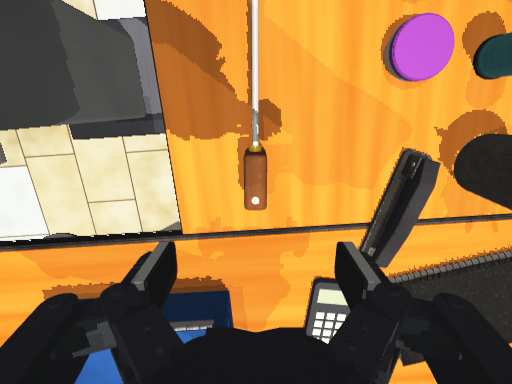

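The rod stands on its block (255,180), released, and the hook is about 80 mm from the ring. The stapler (400,205) and tin (422,47) haven't been disturbed.

```bash
python3 -c "
from plant import manip
print(manip.finish_job())"
```

```text
the job is handed in; nothing more can be done
None
```

The job is handed in at about 20 s, verdict not shown: the ring lies about 98 mm outside the mouth, drawn out through the gap by the hook, and the rod is released on the desk with its tip about 80 mm from the ring.

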